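# Clear and hold back a lathe's sprung belt tensioner

### The arm

A 7-joint arm with a two-finger parallel gripper is mounted at the origin on the work surface. World frame = base frame: x ahead of the robot, y to its left, z up, the work surface at z = 0. Lengths are in m, angles in rad, forces in N, time in s.
With the tool pointing down it reaches from about 0.425 to 0.925 m from the base axis. Payload 6.8 kg.
Tool frame: the origin (TCP) lies on the centre line of the jaws, within the pads' length; the fingertips stand 25 mm ahead of it and the grasp point (between the pads) lies 6 mm ahead of it; z points along the fingers, y is the line along which they close (so a half turn about z gives the same grasp; the last joint's range is limited). The gripper opens to 85 mm and grips with 20 to 120 N. Pads are 22 mm wide; open, the fingers measure 114 mm over their backs; the gripper's body (76 mm by 85 mm) begins 54 mm behind the grasp point. The pads swing forward as they close: fully open they stand 13 mm farther back than shut.
Start: joints at [-1.27, 0.477, 0.022, 1.555, -0.011, 1.109, -0.083], TCP at [0.268, 0.619, 0.256] pointing down, gripper open.
Joint ranges: [-2.96, 2.96], [-0.34, 2.1], [-1.41, 1.46], [0.24, 2.44], [-1.37, 4.51], [0.17, 1.92], [-2.96, 2.96]. Speed limits (rad/s): [2.39, 2.39, 3.14, 3.14, 3.14, 3.14, 3.14].

### API

Orientations are given as a rotation vector (axis times angle).
In Python, from bench import status, imaging, workorder gives the robot as it stands.
- The arm moves only by the tool send_rows, never from a script. Its argument "steps" is a list of rows, each an object of numbers: "dx", "dy", "dz": the shift along the tool's x, y, z in cm; "yaw": the turn about the tool's z in degrees; "gripper": the opening, from 0 (shut) to 1 (fully open). A call has 1 to 5 rows; each row is the pose to reach, as a shift and turn from the pose commanded when the call began, along the tool's axes at that moment; what a row does not reach only later rows make up. A row lasts 1/8 s, in which the tool goes at most 62.5 mm and 10.7 degrees, less where a joint would pass 70% of its speed; a pose out of reach is approached as far as the arm can. A call with a gripper value outside its range is refused whole. The fingers move at their own pace and stop on an object; "force" is the grip in N (left out, the last holds). Time passes only in rows, so rows that repeat a pose let the fingers close. It gives the time, the measured TCP pose, the force, the opening and the grip force at its end, in the units of the state.
- status.get_obs(): the state, without advancing time (a new reading comes with each control period).
- imaging.grab_frame(name): name is "side" or "top"; returns a dict with "color" (400x640x3 uint8, red, green, blue), "depth" (400x640 float32, m along the optical axis (not along the pixel's ray), 0 where there is no reading), "K" (3x3 intrinsics, pixels), "k1" (the pictures are not rectified: a ray, as slopes to the right and down, at radius r is drawn at 1 + k1 r^2 times it, then the intrinsics apply), "R" (3x3) and "t" (3): a world point X has camera coordinates R X + t. Camera axes: x right, y down, z forward; pixel columns grow to the right and rows downward; lengths in m; the calibration is good to about 2 mm. A picture is of the moment at which its call begins.
- workorder.hand_in(): hands the job in; it is judged then, once.
The state is a dict: "clock": time; "joints": joint angles; "qvel": joint speeds; "tau": joint torques, N m; "tcp_pos": TCP position; "orientation": TCP orientation; "contact_force": force on the tool from outside, world axes, zero at the start; "moment": the same for the moment, N m; "grip_width": finger opening in m; "gripper_force": force on a finger pad.
Only numpy, scipy, OpenCV 4.12 (cv2) and the standard library are available. Lean on these libraries where they do the work, as an engineer would, in place of code of your own. Each camera call takes 0.05 s, during which the arm holds its last target. There are 200 camera calls.

### The job

The square setting block is still standing between the belt tensioner's arm and its stop: put it back upright and fully home in its own slot in the rack, the one labelled with a square. Then swing the sprung tensioner arm back past its ratchet click, almost to the stop, and hold it there so that a belt can be fitted: the pawl does not lock, so finish while still holding the arm back with the gripper's fingers. Leave the flat gauge in the rack, the turned finial, the bowl and the chisel where they are.

Things in the scene. Friction and masses are not known exactly. Their poses are not given: they have to be found in the camera images.
- drive: Green belt drive plate of a lathe, fixed, 290 x 225 mm, top 12 mm above the bench. Origin near the middle of its underside. In its frame (mm): tensioner's vertical pivot axis at x 50, y 0; two steel pulleys (radius 32 at x -85, y -66; radius 34 at x 60, y -68), tops at 50; the slanted stop, a dark steel bar 46 x 14, top at 46, centred at x -19, y 68.
- tensioner_arm: Level steel arm, bar 16 mm wide, 33 to 45 mm above the bench. Origin on the pivot axis, 12 mm above the bench; its own -x points along the arm. 160 mm from the pivot sit a black idler wheel (40 mm across, top at 60 mm) and, upright in its middle, a plain steel post, diameter 14, bare from 60 to 110 mm: pinch it (lightly: the arm gives no play lengthwise) or push it from the pulley side.
- post_top (a point): Centre of the top end of the upright post at the end of the tensioner arm, 110 mm above the bench.
- tensioner (a joint): Swing of the arm, rad: 0 at rest (along the drive's -x), growing clockwise from above, the post going towards the drive's +y; 0.60 is the end of travel at the stop. A spring returns it: 6 N at the post at rest, at most about 12 N on the way. The ratchet pawl climbs a tooth to 0.30 and has clicked down behind it by 0.48. It does not lock: let go, the arm springs back.
- setting_block: Plain aluminium block, 36 x 36 mm, 80 mm tall, 0.2 to 0.4 kg, standing on the drive plate between tensioner arm and stop, where it blocks the arm's swing. Origin at the centre of its underside; z up; x and y normal to its sides. Arm and stop lie on its y sides; fingers have room on its x sides, from 60 mm above the bench.
- slot_square_mouth (a point): Middle of the mouth of the square slot: wooden holder 94 x 64 mm, top 52 mm above the bench, hole 40 x 40 mm, 30 mm deep (floor 22 mm above the bench), paper label with a black square beside it. Axes: x across the row (labels on the +x side), y along it, z up; the hole's sides follow x and y. The order of the three slots in the row changes.
- slot_round_mouth (a point): Middle of the mouth of the empty round slot, a like holder with a round hole 40 mm across and a black disc on its label: not for the square block.
- rack: Plywood rack board 110 x 215 x 12 mm, fixed, long in its y; three holders stand on it in a row, 68 mm apart. Origin at the centre of its underside. The holes lie 12 mm to the -x side of its middle line.
- flat_gauge: Flat aluminium gauge, 34 x 14 mm and 80 mm tall, standing in the third slot (label with a black bar), 50 mm of it above the holder. Origin at the centre of its underside. Leave it alone.
- finial: Turned wooden finial, 44 mm across and 84 mm tall, standing on the bench. Origin under its centre. Leave it alone.
- bowl: Turned wooden bowl, 110 mm across and 45 mm tall, on the bench. Origin under its centre. Leave it alone.
- chisel: Turning chisel with a wooden handle, 200 mm long, lying on the bench along its own x. Origin under its middle. Leave it alone.
Mind the look-alikes: they are no part of the job. There is more than one size of the setting_block; the one meant has the size given above.

How it is judged:
By the outcome, as a careful person would: the job done as asked, in the order asked, and still so for the second after the job is handed in, while the arm keeps its last pose, push and grip.
It also fails if it takes over 64 s, if anything falls off the work surface, if the arm or the gripper's body presses on something with over 40 N, if the wrist force passes 120 N, or if a joint passes its speed limit or range.

## Working session

There is one attempt and no reset: what is moved stays moved. The work goes in short steps, Python scripts to look and compute and a tool call to move; the robot and the scene stay as the last step left them, time stands still between calls to the robot, and variables do not carry over. Pictures are saved under pics/ and viewed, at most 10 in all, crops included, and the job is handed in when it is done.

Besides the shell and the picture viewer there is one more tool, called by a JSON object that holds its "fn" and its "kwargs", one argument or row to a line. send_rows: Moves the arm, as the interface text tells. Its arguments: {"type":"object","properties":{"steps":{"type":"array"},"force":{"type":"number"}},"required":["steps"]}

```bash
mkdir -p pics
cat > h.py <<'E'
import numpy as np, cv2
from bench import status, imaging, workorder
from scipy.spatial.transform import Rotation as Ro
def grab(n):
    f=imaging.grab_frame(n); np.savez(f'/tmp/{n}.npz',**f); return f
def load(n): return dict(np.load(f'/tmp/{n}.npz'))
def rays(f,uv):
    uv=np.atleast_2d(np.float64(uv)).reshape(-1,1,2)
    d=cv2.undistortPoints(uv,f['K'],np.array([float(f['k1']),0,0,0]))[:,0]
    d=np.c_[d,np.ones(len(d))]
    return -f['R'].T@f['t'], d@f['R']      # origin, dirs (depth-scaled)
def onz(f,uv,z):
    o,d=rays(f,uv); return o+d*((z-o[2])/d[:,2])[:,None]
def cloud(f):
    h,w=f['depth'].shape; v,u=np.mgrid[:h,:w]
    o,d=rays(f,np.c_[u.ravel(),v.ravel()]); z=f['depth'].ravel()
    P=o+d*z[:,None]; P[z<=0]=np.nan; return P.reshape(h,w,3)
def proj(f,X):
    X=np.atleast_2d(X); p,_=cv2.projectPoints(X,cv2.Rodrigues(f['R'])[0],f['t'],f['K'],np.array([float(f['k1']),0,0,0])); return p[:,0]
E
python3 - <<'E'
from h import *
o=status.get_obs()
for k,v in o.items(): print(k,np.round(v,4))
for n in('side','top'):
    f=grab(n); cv2.imwrite(f'pics/{n}1.png',f['color'][...,::-1]); print(n,f['K'],f['k1'],f['R'],f['t'], -f['R'].T@f['t'])
E
```

```text
clock 0.0
joints [-1.2701  0.4778  0.0223  1.5564 -0.0115  1.1093 -0.0831]
qvel [-0.0007 -0.0004  0.0007 -0.0005 -0.0008 -0.0013  0.0008]
tau [-3.00000e-04 -5.96458e+01  1.60780e+00 -2.81191e+01  1.24000e-02
  9.50000e-03 -0.00000e+00]
tcp_pos [0.2681 0.6189 0.2553]
orientation [-6.375e-01 -3.076e+00  2.800e-03]
contact_force [ 0.1089  0.306  -0.5436]
moment [-0.0238 -0.0023 -0.0154]
gripper_force 0.0
grip_width 0.0853
side [[420.42250567   0.         321.11942321]
 [  0.         420.42250567 196.53179534]
 [  0.           0.           1.        ]] -0.09443745309797914 [[-0.96472242 -0.26288106 -0.0142897 ]
 [-0.14760536  0.58503164 -0.79746514]
 [ 0.21799841 -0.76722326 -0.60319579]] [0.54909518 0.21590896 0.95592686] [0.35320322 0.75144248 0.75663734]
top [[436.98236782   0.         317.75636584]
 [  0.         436.98236782 203.00474745]
 [  0.           0.           1.        ]] -0.06575545162985728 [[-0.02498786 -0.999573    0.01514686]
 [-0.99600338  0.02359327 -0.08614309]
 [ 0.08574894 -0.01723886 -0.99616763]] [-0.03884046  0.61085187  1.1452966 ] [ 0.50923202 -0.03349226  1.19411637]
```

View pics/top1.png

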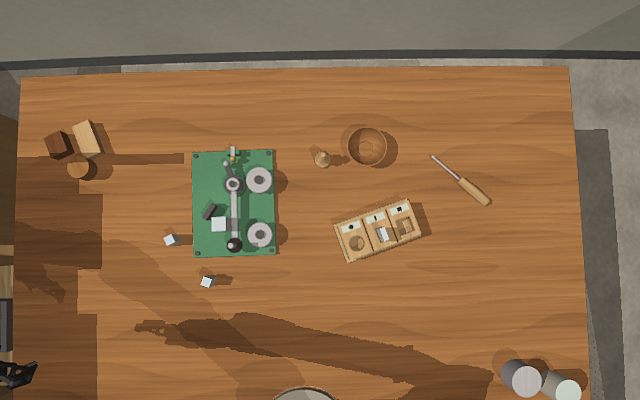

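View pics/side1.png

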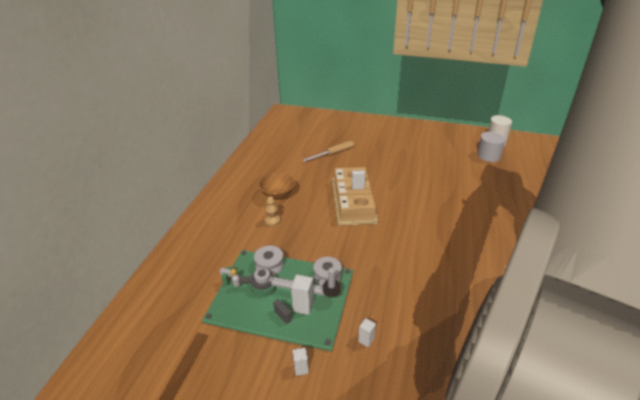

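The top view shows the drive plate around (234,203), the block at (218,224), the post at (234,245), the stop at (210,211), and the rack around (380,230) with the gauge at (383,234). Two smaller look-alike blocks stand at (170,240) and (207,282). I'll enlarge the details.

Run:
```python
from h import *
t=load('top'); s=load('side')
a=cv2.resize(t['color'][190:270,325:435],None,fx=3.6,fy=3.6,interpolation=cv2.INTER_CUBIC)
b=cv2.resize(t['color'][140:265,185:285],None,fx=3.6,fy=3.6,interpolation=cv2.INTER_CUBIC)
c=cv2.resize(s['color'][240:345,200:360],None,fx=2.5,fy=2.5,interpolation=cv2.INTER_CUBIC)
im=np.zeros((600,800,3),np.uint8)
im[:a.shape[0],:a.shape[1]]=a; im[:b.shape[0],400:400+b.shape[1]]=b; im[300:300+c.shape[0],:c.shape[1]]=c
cv2.imwrite('pics/crop1.png',im[...,::-1])
P=cloud(t)
for n,(u,v) in dict(block=(218,224),post=(234,245),stop=(210,211),hA=(356,243),hC=(406,226),gauge=(383,234),plate=(205,180),lookA=(170,240),lookB=(207,282),boltop=(259,180)).items(): print(n,np.round(P[v,u],4))
```

```text
block [0.557  0.2004 0.0914]
post [0.5033 0.1591 0.0993]
stop [0.5934 0.2301 0.05  ]
hA [ 0.5002 -0.154   0.017 ]
hC [ 0.5423 -0.2903  0.0214]
gauge [ 0.5215 -0.2138  0.1017]
plate [0.681  0.2517 0.0142]
lookA [0.5197 0.3335 0.057 ]
lookB [0.4093 0.2379 0.0553]
boltop [0.6722 0.1001 0.0505]
```

View pics/crop1.png

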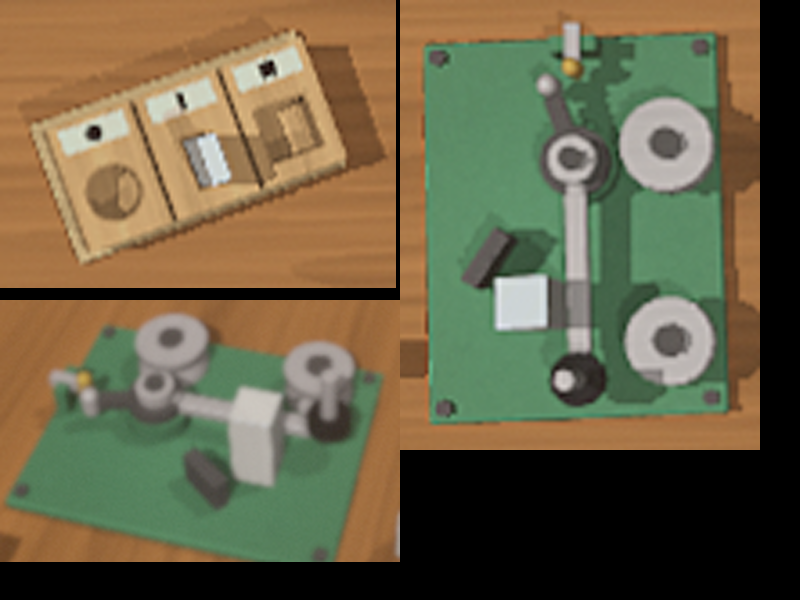

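The square label is on the right-hand holder, at about (406,226) in the top view, with labels on the world +x side. The round slot is on the left and the gauge in the middle. The drive axes look close to the world axes. Next I measure.

```bash
cat > m.py <<'E'
from h import *
def rect(P):
    r=cv2.minAreaRect(np.float32(P[:,:2]*1000)); return r
def comp(m,seed):
    n,l=cv2.connectedComponents(m.astype(np.uint8)); return l==l[seed[1],seed[0]]
E
python3 - <<'E'
from m import *
t=load('top'); s=load('side')
for n,f,bs,rs in(('top',t,(218,224),(345,240)),('side',s,(303,285),(350,215))):
    P=cloud(f); z=P[...,2]; hsv=cv2.cvtColor(f['color'],cv2.COLOR_RGB2HSV)
    X=P[...,0];Y=P[...,1]
    # green plate
    g=(abs(hsv[...,0].astype(int)-72)<18)&(hsv[...,1]>90)&(X>.4)&(X<.75)&(Y>.02)&(Y<.35)&(z<.03)
    c=max(cv2.findContours(g.astype(np.uint8),0,1)[0],key=cv2.contourArea)
    print(n,'plate',rect(onz(f,c[:,0],.012)), np.nanmedian(z[g]))
    # block top
    roi=(abs(X-.557)<.04)&(abs(Y-.2)<.035)
    m=roi&(z>.080)&(z<.105); print(' block z',np.nanmedian(z[m]),m.sum())
    w=roi&(hsv[...,1]<40)&(hsv[...,2]>200)&(z>.08)
    c=max(cv2.findContours(w.astype(np.uint8),0,1)[0],key=cv2.contourArea)
    print(' blocktop rgb',rect(onz(f,c[:,0],.092)),'depth',rect(P[m]))
    roi=(X>.42)&(X<.62)&(Y>-.36)&(Y<-.09)
    m=roi&(z>.043)&(z<.062); print(' holder z',np.nanmedian(z[m]),m.sum())
    m=cv2.morphologyEx(m.astype(np.uint8),cv2.MORPH_OPEN,np.ones((3,3)))
    c=max(cv2.findContours(m,0,1)[0],key=cv2.contourArea); print(' holders',rect(onz(f,c[:,0],.052)))
    m=roi&(z>.09)&(z<.115); print(' gauge',np.nanmedian(z[m]),np.round(np.nanmedian(P[m],0),4))
    hs=cv2.cvtColor(f['color'],cv2.COLOR_RGB2HSV)
    w=roi&(hs[...,1]<60)&(hs[...,2]>170)&(z<.07)
    for c in cv2.findContours(w.astype(np.uint8),0,1)[0]:
        if cv2.contourArea(c)>15: print('  label',rect(onz(f,c[:,0],.052)))
    m=(abs(X-.51)<.05)&(abs(Y-.155)<.05)&(z>.098)&(z<.12); print(' post',np.round(np.nanmedian(P[m],0),4),m.sum(),np.round(np.nanmax(P[m],0),4))
E
```

```text
top plate ((617.5711669921875, 285.1536865234375), (262.2753601074219, 10.323101997375488), 2.4451425075531006) 0.011201826868588283
 block z 0.09100223932001583 219
 blocktop rgb ((558.29736328125, 199.02737426757812), (32.86403274536133, 33.14179992675781), 89.67608642578125) depth ((559.5216674804688, 198.44862365722656), (36.27267837524414, 35.672183990478516), 89.12808227539062)
 holder z 0.05130637149494155 2127
 holders ((534.69580078125, -212.31961059570312), (94.13204956054688, 201.20230102539062), 18.40923500061035)
 gauge 0.10125062693580711 [ 0.5238 -0.2158  0.1013]
  label ((544.2777099609375, -137.58909606933594), (18.732303619384766, 50.690521240234375), 18.491313934326172)
  label ((565.7500610351562, -201.7457733154297), (18.678016662597656, 49.47711181640625), 18.075958251953125)
  label ((587.2922973632812, -266.32208251953125), (18.63664436340332, 49.94013595581055), 18.370624542236328)
 post [0.5036 0.165  0.1091] 28 [0.5109 0.1729 0.1124]
side plate ((667.57568359375, 261.4190979003906), (1.9017596244812012, 5.974864482879639), 44.18610382080078) 0.0120875693084
[... 256 characters left out ...]
79)
 holder z 0.05222791815915162 1195
 holders ((528.8367309570312, -209.41116333007812), (95.56795501708984, 211.0931396484375), 18.444744110107422)
 gauge 0.10008487796015442 [ 0.5183 -0.2137  0.1001]
  label ((537.5186767578125, -127.95907592773438), (13.593626022338867, 17.8027400970459), 12.980693817138672)
  label ((546.1044921875, -153.4866485595703), (13.850238800048828, 18.447528839111328), 13.084877967834473)
  label ((519.6531982421875, -225.93309020996094), (34.74031066894531, 34.70282745361328), 11.874467849731445)
  label ((584.6614990234375, -268.8707580566406), (14.885309219360352, 48.21497344970703), 13.505646705627441)
 post [0.4991 0.1704 0.1083] 47 [0.505  0.1752 0.1111]
```

```bash
cat >> h.py <<'E'
def go(x,y,z,ang):
    "shift (cm) and yaw (deg) in tool axes to put TCP at x,y,z with tool y at world angle ang (mod 180)"
    o=status.get_obs(); R=Ro.from_rotvec(o['orientation']).as_matrix()
    d=R.T@(np.array([x,y,z])-o['tcp_pos'])*100
    cur=np.degrees(np.arctan2(R[1,1],R[0,1])); yaw=-((ang-cur+90)%180-90)
    print('t',o['clock'],'tcp',np.round(o['tcp_pos'],4),'ang',round(cur,2),'tilt',np.round(R[:,2],3),'-> d',np.round(d,2),'yaw',round(yaw,1))
E
python3 - <<'E'
from h import *
go(.557,.200,.18,0); go(.557,.2,.12,0)
E
```

```text
t 0.1 tcp [0.2681 0.6189 0.2554] ang 66.58 tilt [-0.001 -0.002 -1.   ] -> d [-43.16 -26.94   7.59] yaw 66.6
t 0.1 tcp [0.2681 0.6189 0.2554] ang 66.58 tilt [-0.001 -0.002 -1.   ] -> d [-43.16 -26.94  13.59] yaw 66.6
```

{"fn": "send_rows", "kwargs": {
  "steps": [
    {"dx":-43.2,"dy":-26.9,"dz":7.6,"yaw":66.6,"gripper":0.8},
    {"dx":-43.2,"dy":-26.9,"dz":7.6,"yaw":66.6,"gripper":0.8},
    {"dx":-43.2,"dy":-26.9,"dz":7.6,"yaw":66.6,"gripper":0.8},
    {"dx":-43.2,"dy":-26.9,"dz":7.6,"yaw":66.6,"gripper":0.8},
    {"dx":-43.2,"dy":-26.9,"dz":7.6,"yaw":66.6,"gripper":0.8}
  ],
  "force": 30
}}

```text
clock: 0.72
tcp_pos: [0.4448, 0.3633, 0.2097]
orientation: [-1.966, -2.45, 0.0]
contact_force: [1.0, -0.3, -0.9]
grip_width: 0.0681
gripper_force: 0.0
```

Run:
```python
from h import *
go(.557,.200,.16,0)
```

```text
t 0.725 tcp [0.4448 0.3633 0.2097] ang 12.52 tilt [-0. -0. -1.] -> d [-18.37   7.41   4.97] yaw 12.5
```

{"fn": "send_rows", "kwargs": {
  "steps": [
    {"dx":-18.4,"dy":7.4,"dz":5.0,"yaw":12.5},
    {"dx":-18.4,"dy":7.4,"dz":5.0,"yaw":12.5},
    {"dx":-18.4,"dy":7.4,"dz":5.0,"yaw":12.5},
    {"dx":-18.4,"dy":7.4,"dz":5.0,"yaw":12.5},
    {"dx":-18.4,"dy":7.4,"dz":5.0,"yaw":12.5}
  ]
}}

```text
validation failed for argument at $.st...
```

Run:
```python
from h import *
go(.557,.200,.089,0)
for n in('side','top'): grab(n)
go(.557,.200,.089,0)
im=np.zeros((600,800,3),np.uint8)
a=load('side')['color'][200:345,200:380]; b=load('top')['color'][140:265,160:310]
a=cv2.resize(a,None,fx=2.2,fy=2.2,interpolation=2); b=cv2.resize(b,None,fx=2.6,fy=2.6,interpolation=2)
im[:a.shape[0],:a.shape[1]]=a; im[:b.shape[0],400:400+b.shape[1]]=b
cv2.imwrite('pics/above.png',im[:400,:,::-1])
```

```text
t 0.725 tcp [0.4448 0.3633 0.2097] ang 12.52 tilt [-0. -0. -1.] -> d [-18.37   7.41  12.07] yaw 12.5
t 0.825 tcp [0.4483 0.3568 0.2092] ang 11.99 tilt [ 0.001 -0.005 -1.   ] -> d [-17.54   7.37  12.11] yaw 12.0
```

View pics/above.png

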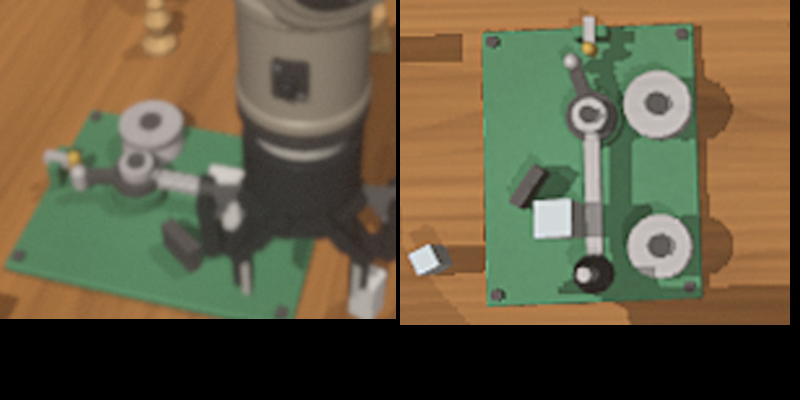

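The move was refused (probably because the rows left out the gripper), so the picture shows the gripper still to the left of the block, around (305,290) in the full side image. I'll resend with every field.

{"fn": "send_rows", "kwargs": {
  "steps": [
    {"dx":-17.5,"dy":7.4,"dz":5.0,"yaw":12.0,"gripper":0.8},
    {"dx":-17.5,"dy":7.4,"dz":5.0,"yaw":12.0,"gripper":0.8},
    {"dx":-17.5,"dy":7.4,"dz":5.0,"yaw":12.0,"gripper":0.8},
    {"dx":-17.5,"dy":7.4,"dz":5.0,"yaw":12.0,"gripper":0.8},
    {"dx":-17.5,"dy":7.4,"dz":5.0,"yaw":12.0,"gripper":0.8}
  ]
}}

```text
clock: 1.45
tcp_pos: [0.5551, 0.2107, 0.1597]
orientation: [-2.205, -2.237, 0.002]
contact_force: [0.0, 0.7, 0.9]
grip_width: 0.0686
gripper_force: 0.0
```

Run:
```python
from h import *
go(.557,.200,.089,0)
```

```text
t 1.45 tcp [0.5551 0.2107 0.1597] ang 0.8 tilt [-0.001 -0.    -1.   ] -> d [-1.07  0.19  7.07] yaw 0.8
```

{"fn": "send_rows", "kwargs": {
  "steps": [
    {"dx":0,"dy":0,"dz":0,"yaw":0,"gripper":0.8},
    {"dx":0,"dy":0,"dz":0,"yaw":0,"gripper":0.8}
  ]
}}

```text
clock: 1.7
tcp_pos: [0.5545, 0.213, 0.1604]
orientation: [-2.201, -2.241, -0.001]
contact_force: [0.2, -0.1, -0.3]
grip_width: 0.0686
gripper_force: 0.0
```

Run:
```python
from h import *
go(.557,.200,.089,0)
s=grab('side'); t=grab('top')
im=np.zeros((400,800,3),np.uint8)
a=s['color'][200:345,200:380]; b=t['color'][140:265,160:310]
a=cv2.resize(a,None,fx=2.2,fy=2.2,interpolation=2); b=cv2.resize(b,None,fx=2.6,fy=2.6,interpolation=2)
im[:a.shape[0],:a.shape[1]]=a; im[:b.shape[0],400:400+b.shape[1]]=b
cv2.imwrite('pics/above2.png',im[...,::-1])
```

```text
t 1.7 tcp [0.5545 0.213  0.1604] ang 1.03 tilt [ 0.     0.001 -1.   ] -> d [-1.31  0.22  7.14] yaw 1.0
```

View pics/above2.png

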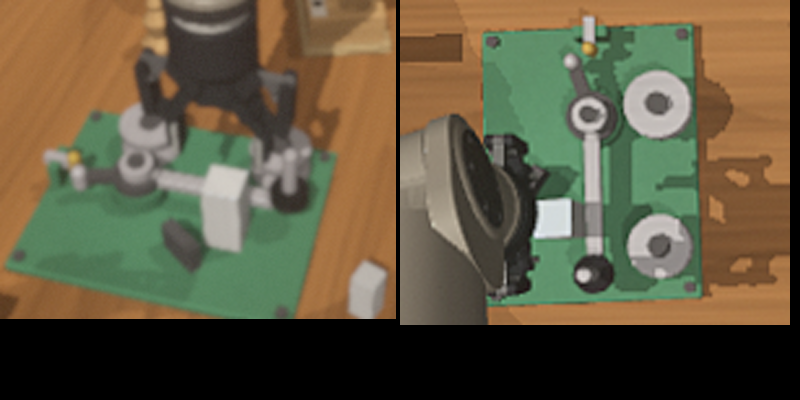

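The fingers straddle the block along world x, with the jaws about 13 mm too far in +y. I'll shift and descend, then close.

{"fn": "send_rows", "kwargs": {
  "steps": [
    {"dx":-1.3,"dy":0.2,"dz":0.5,"yaw":1,"gripper":0.8},
    {"dx":-1.3,"dy":0.2,"dz":3.0,"yaw":1,"gripper":0.8},
    {"dx":-1.3,"dy":0.2,"dz":5.5,"yaw":1,"gripper":0.8},
    {"dx":-1.3,"dy":0.2,"dz":7.1,"yaw":1,"gripper":0.8},
    {"dx":-1.3,"dy":0.2,"dz":7.1,"yaw":1,"gripper":0.8}
  ]
}}

```text
clock: 2.42
tcp_pos: [0.5567, 0.1972, 0.088]
orientation: [-2.225, -2.218, 0.004]
contact_force: [0.6, 0.0, 0.4]
grip_width: 0.0682
gripper_force: 0.0
```

Run:
```python
from m import *
go(.557,.200,.089,0)
for n in('side','top'):
    f=grab(n); P=cloud(f); 
    # dark gripper points near finger height
    m=(abs(P[...,0]-.557)<.1)&(abs(P[...,1]-.2)<.04)&(P[...,2]>.056)&(P[...,2]<.11)&(f['color'].max(2)<110)
    Q=P[m]; 
    for lo,hi in((-.1,0),(0,.1)):
        q=Q[(Q[:,0]-.557>lo)&(Q[:,0]-.557<hi)]
        if len(q): print(n,len(q),np.round(np.percentile(q,[5,50,95],axis=0),4).tolist())
```

```text
t 2.425 tcp [0.5567 0.1972 0.088 ] ang -0.18 tilt [-0.002 -0.001 -1.   ] -> d [ 0.28  0.03 -0.1 ] yaw -0.2
side 186 [[0.4832, 0.164, 0.0574], [0.5017, 0.1785, 0.0602], [0.5139, 0.2037, 0.0988]]
side 79 [[0.5883, 0.1725, 0.0618], [0.5891, 0.1991, 0.092], [0.655, 0.2072, 0.1068]]
top 113 [[0.4877, 0.1608, 0.0568], [0.5108, 0.1713, 0.0604], [0.5496, 0.1845, 0.0971]]
top 23 [[0.5579, 0.1692, 0.0566], [0.5727, 0.1813, 0.0727], [0.6562, 0.1848, 0.0934]]
```

Position is good and contact-free, so I'll close.

{"fn": "send_rows", "kwargs": {
  "steps": [
    {"dx":0.2,"dy":0,"dz":0,"yaw":0,"gripper":0.3},
    {"dx":0.2,"dy":0,"dz":0,"yaw":0,"gripper":0.3},
    {"dx":0.2,"dy":0,"dz":0,"yaw":0,"gripper":0.3},
    {"dx":0.2,"dy":0,"dz":0,"yaw":0,"gripper":0.3},
    {"dx":0.2,"dy":0,"dz":0,"yaw":0,"gripper":0.3}
  ],
  "force": 40
}}

```text
clock: 3.15
tcp_pos: [0.5578, 0.2007, 0.0901]
orientation: [-2.224, -2.219, -0.002]
contact_force: [-1.7, 0.7, 5.8]
grip_width: 0.0353
gripper_force: 40.1
```

Run:
```python
from m import *
go(.557,.200,.2,0); o=status.get_obs(); print(o['grip_width'],o['gripper_force'],o['contact_force'],o['moment'])
```

```text
t 3.15 tcp [0.5578 0.2007 0.0901] ang -0.12 tilt [ 0.001  0.001 -1.   ] -> d [ -0.06  -0.07 -10.99] yaw -0.1
0.03532782569168354 40.099772214889526 [-1.7443192   0.65071061  5.79256755] [0.09237037 0.31235475 0.04219761]
```

{"fn": "send_rows", "kwargs": {
  "steps": [
    {"dx":0,"dy":0,"dz":-2.0,"yaw":0,"gripper":0.3},
    {"dx":0,"dy":0,"dz":-6.0,"yaw":0,"gripper":0.3},
    {"dx":0,"dy":0,"dz":-10.0,"yaw":0,"gripper":0.3},
    {"dx":0,"dy":0,"dz":-13.0,"yaw":0,"gripper":0.3},
    {"dx":0,"dy":0,"dz":-13.0,"yaw":0,"gripper":0.3}
  ]
}}

```text
clock: 3.78
tcp_pos: [0.5588, 0.2003, 0.2222]
orientation: [2.223, 2.217, 0.008]
contact_force: [0.2, -0.8, -3.8]
grip_width: 0.0353
gripper_force: 41.1
```

Run:
```python
from m import *
go(.543,-.280,.22,18.4); o=status.get_obs(); print(o['grip_width'],o['gripper_force'],o['contact_force'])
```

```text
t 3.775 tcp [0.5588 0.2003 0.2222] ang -0.16 tilt [ 0.005  0.003 -1.   ] -> d [-48.03  -1.45   0.09] yaw -18.6
0.03528359153557614 41.112311482429504 [ 0.23300404 -0.79101881 -3.77138155]
```

{"fn": "send_rows", "kwargs": {
  "steps": [
    {"dx":-5,"dy":-0.2,"dz":0,"yaw":-4,"gripper":0.3},
    {"dx":-11,"dy":-0.4,"dz":0,"yaw":-8,"gripper":0.3},
    {"dx":-17,"dy":-0.6,"dz":0,"yaw":-12,"gripper":0.3},
    {"dx":-22,"dy":-0.8,"dz":0,"yaw":-16,"gripper":0.3},
    {"dx":-27,"dy":-1.0,"dz":0,"yaw":-18.6,"gripper":0.3}
  ]
}}

```text
clock: 4.4
tcp_pos: [0.5454, -0.0716, 0.2178]
orientation: [-1.833, -2.549, 0.002]
contact_force: [1.4, 0.2, -2.9]
grip_width: 0.0352
gripper_force: 40.9
```

Run:
```python
from m import *
go(.543,-.280,.22,18.4)
```

```text
t 4.4 tcp [ 0.5454 -0.0716  0.2178] ang 18.54 tilt [-0.002 -0.    -1.   ] -> d [-19.68  -6.85  -0.21] yaw 0.1
```

{"fn": "send_rows", "kwargs": {
  "steps": [
    {"dx":-5,"dy":-1.7,"dz":-0.2,"yaw":0,"gripper":0.3},
    {"dx":-10,"dy":-3.5,"dz":-0.2,"yaw":0,"gripper":0.3},
    {"dx":-15,"dy":-5.2,"dz":-0.2,"yaw":0,"gripper":0.3},
    {"dx":-19.7,"dy":-6.9,"dz":-0.2,"yaw":0,"gripper":0.3},
    {"dx":-19.7,"dy":-6.9,"dz":-0.2,"yaw":0,"gripper":0.3}
  ]
}}

```text
clock: 5.03
tcp_pos: [0.5409, -0.284, 0.2199]
orientation: [-1.846, -2.541, 0.006]
contact_force: [0.1, 0.8, -2.9]
grip_width: 0.0355
gripper_force: 41.1
```

Run:
```python
from m import *
go(.543,-.280,.17,18.4)
s=grab('side'); t=grab('top')
im=np.zeros((400,800,3),np.uint8)
a=s['color'][70:250,260:440]; b=t['color'][170:290,300:450]
a=cv2.resize(a,None,fx=2.2,fy=2.2,interpolation=2); b=cv2.resize(b,None,fx=2.6,fy=2.6,interpolation=2)
im[:a.shape[0],:a.shape[1]]=a; im[:b.shape[0],400:400+b.shape[1]]=b
cv2.imwrite('pics/slot.png',im[...,::-1])
```

```text
t 5.025 tcp [ 0.5409 -0.284   0.2199] ang 18.0 tilt [-0.003 -0.003 -1.   ] -> d [0.33 0.34 4.99] yaw -0.4
```

View pics/slot.png

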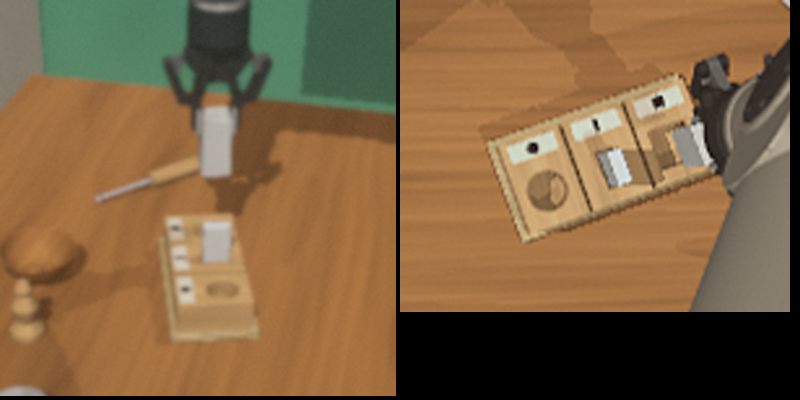

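The block is held upright above the square holder, at about (357,148) in the full side view. I'll measure the held block against the TCP in both cameras to get each camera's bias in the robot frame.

```bash
cat > b.py <<'E'
from m import *
A=np.radians(18.4); ex=np.array([np.cos(A),np.sin(A)]); ey=np.array([-ex[1],ex[0]])
def blk(f,tcp,zlo,zhi):
    "held block's +y face and x extent relative to TCP, rack axes (mm)"
    P=cloud(f); hsv=cv2.cvtColor(f['color'],cv2.COLOR_RGB2HSV)
    d=P[...,:2]-tcp[:2]; u=d@ex*1e3; v=d@ey*1e3
    m=(abs(u)<30)&(abs(v)<30)&(P[...,2]>zlo)&(P[...,2]<zhi)&(hsv[...,1]<70)&(hsv[...,2]>100)
    return m,u,v,P
if __name__=='__main__':
    tcp=status.get_obs()['tcp_pos']
    for n in('side','top'):
        f=load(n); m,u,v,P=blk(f,tcp,.145,.185)
        print(n,m.sum(),'u',np.round(np.percentile(u[m],[1,5,50,95,99]),1),'v',np.round(np.percentile(v[m],[2,25,50,75,98]),1),'z',np.round(np.percentile(P[m][:,2],[0,50,100]),3))
        # face yaw from fit v=a*u+b
        q=m&(v>8); p=np.polyfit(u[q],v[q],1); print('  face slope deg',np.degrees(np.arctan(p[0])),'v at u0',p[1],'tilt',np.degrees(np.arctan(np.polyfit(P[q][:,2]*1e3,v[q],1)[0])))
E
python3 b.py
```

```text
side 172 u [-23.9 -23.1  -4.   11.   11.3] v [-9.2 10.6 12.3 13.7 16.3] z [0.145 0.165 0.184]
  face slope deg 0.019693257879190608 v at u0 12.524045970711205 tilt -0.7650315088027428
top 59 u [-17.7 -17.   -0.3  15.   16.5] v [14.1 14.7 15.  15.3 15.7] z [0.146 0.165 0.185]
  face slope deg 0.6365058935371478 v at u0 14.984180339362032 tilt -0.3960542413143292
```

{"fn": "send_rows", "kwargs": {
  "steps": [
    {"dx":0.5,"dy":0.55,"dz":0,"yaw":-0.4,"gripper":0.3},
    {"dx":0.5,"dy":0.55,"dz":3,"yaw":-0.4,"gripper":0.3},
    {"dx":0.5,"dy":0.55,"dz":6,"yaw":-0.4,"gripper":0.3},
    {"dx":0.5,"dy":0.55,"dz":7.7,"yaw":-0.4,"gripper":0.3},
    {"dx":0.5,"dy":0.55,"dz":7.7,"yaw":-0.4,"gripper":0.3}
  ]
}}

```text
clock: 5.75
tcp_pos: [0.5471, -0.2706, 0.143]
orientation: [-1.824, -2.555, 0.001]
contact_force: [0.3, 0.4, -2.4]
grip_width: 0.0349
gripper_force: 40.9
```

Run:
```python
from b import *
o=status.get_obs(); tcp=o['tcp_pos']; go(.5448,-.2806,.138,18.4); print(o['contact_force'])
for n in('side','top'):
    f=grab(n); m,u,v,P=blk(f,tcp,.066,.10)
    m&=v>5
    print(n,m.sum(),'u',np.round(np.percentile(u[m],[1,5,50,95,99]),1),'v',np.round(np.percentile(v[m],[2,25,50,75,98]),1))
    w=np.abs(u)<40; m2=(abs(v)<100)&(v>36)&(abs(u)<60)&(P[...,2]>.045)&(P[...,2]<.06)
    # holder edges in u (rack x): section v 80..160 ; ends
    m3=(v>36)&(v<200)&(abs(P[...,2]-.052)<.006); print('  holders u range',np.round(np.percentile(u[m3&(abs(u)<70)],[.5,99.5]),1),'v max',np.round(np.percentile(v[m3&(abs(u)<70)],99.5),1))
im=np.zeros((400,800,3),np.uint8); s=load('side'); t=load('top')
a=s['color'][120:240,300:400]; b=t['color'][180:270,330:450]
a=cv2.resize(a,None,fx=3.3,fy=3.3,interpolation=2); b=cv2.resize(b,None,fx=3.3,fy=3.3,interpolation=2)
im[:a.shape[0],:a.shape[1]]=a; im[:b.shape[0],400:400+b.shape[1]]=b
cv2.imwrite('pics/slot2.png',im[...,::-1])
```

```text
t 5.75 tcp [ 0.5471 -0.2706  0.143 ] ang 18.96 tilt [-0.002  0.001 -1.   ] -> d [-0.87 -0.54  0.5 ] yaw 0.6
[ 0.33003178  0.43415032 -2.36599388]
side 99 u [-20.8 -20.3   1.8  13.8  14.3] v [10.8 15.  16.6 18.4 20.9]
  holders u range [-45.2  48.6] v max 161.7
top 35 u [-14.8 -14.5   2.   16.3  18. ] v [15.2 15.7 16.  16.1 16.6]
  holders u range [-40.1  53.4] v max 159.0
```

View pics/slot2.png

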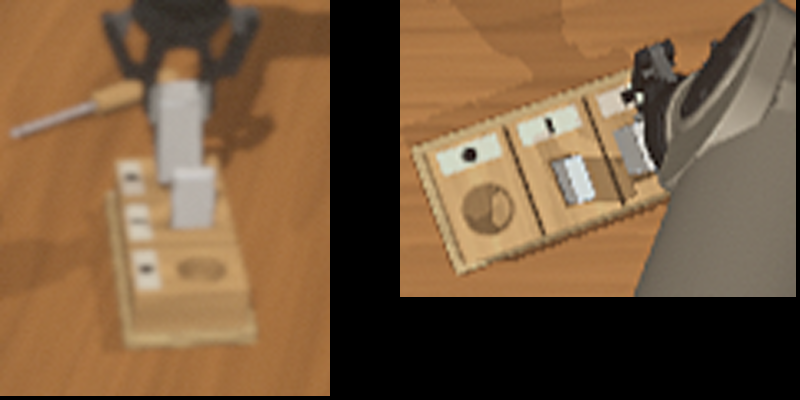

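The block hangs over the holder, too far toward the gauge and +x. Both cameras agree within about 1 mm on a correction of about -6.8 mm in rack x and -6.5 mm in rack y.

{"fn": "send_rows", "kwargs": {
  "steps": [
    {"dx":-0.65,"dy":-0.68,"dz":0,"yaw":0.6,"gripper":0.3},
    {"dx":-0.65,"dy":-0.68,"dz":0,"yaw":0.6,"gripper":0.3},
    {"dx":-0.65,"dy":-0.68,"dz":0,"yaw":0.6,"gripper":0.3},
    {"dx":-0.65,"dy":-0.68,"dz":0,"yaw":0.6,"gripper":0.3},
    {"dx":-0.65,"dy":-0.68,"dz":0,"yaw":0.6,"gripper":0.3}
  ]
}}

```text
clock: 6.48
tcp_pos: [0.5431, -0.2803, 0.1441]
orientation: [-1.84, -2.546, -0.0]
contact_force: [-0.7, 0.5, -3.1]
grip_width: 0.0353
gripper_force: 41.0
```

```bash
cat > c.py <<'E'
from b import *
o=status.get_obs(); tcp=o['tcp_pos']; go(.5448,-.2806,.138,18.4); print(o['contact_force'],o['qvel'].round(3) if hasattr(o['qvel'],'round') else '')
for n in('side','top'):
    f=grab(n); tcp=status.get_obs()['tcp_pos']; m,u,v,P=blk(f,tcp,tcp[2]-.075,tcp[2]-.04)
    m&=v>5; pu=np.percentile(u[m],[2,98]); fv=np.median(v[m])
    m3=(v>36)&(v<200)&(abs(P[...,2]-.052)<.006)&(abs(u)<70); hu=np.percentile(u[m3],[.5,99.5]); hv=np.percentile(v[m3],99.5)
    print(n,m.sum(),pu.round(1),fv.round(1),'move u',round(hu.mean()-12-pu.mean(),1),'v',round(hv-168-(fv-18),1))
go(.5448,-.2806,.138,18.4)
E
python3 c.py
```

```text
t 6.475 tcp [ 0.5431 -0.2803  0.1441] ang 18.28 tilt [ 0.  0. -1.] -> d [-0.08  0.15  0.61] yaw -0.1
[-0.6972787   0.54427585 -3.08658365] [ 0.001 -0.001 -0.     0.     0.001  0.001  0.001]
side 122 [-21.   14.5] 17.1 move u -0.2 v 3.5
top 41 [-15.9  17.7] 17.0 move u 0.6 v -0.2
t 6.575 tcp [ 0.5431 -0.2803  0.1441] ang 18.27 tilt [ 0.  0. -1.] -> d [-0.08  0.16  0.61] yaw -0.1
```

{"fn": "send_rows", "kwargs": {
  "steps": [
    {"dx":0.05,"dy":0.03,"dz":0.5,"yaw":0,"gripper":0.3},
    {"dx":0.05,"dy":0.03,"dz":1.0,"yaw":0,"gripper":0.3},
    {"dx":0.05,"dy":0.03,"dz":1.5,"yaw":0,"gripper":0.3},
    {"dx":0.05,"dy":0.03,"dz":2.0,"yaw":0,"gripper":0.3},
    {"dx":0.05,"dy":0.03,"dz":2.2,"yaw":0,"gripper":0.3}
  ]
}}

```text
clock: 7.2
tcp_pos: [0.5429, -0.2798, 0.1216]
orientation: [-1.84, -2.545, 0.0]
contact_force: [-0.1, -0.1, -3.1]
grip_width: 0.0356
gripper_force: 41.0
```

```bash
python3 c.py; python3 -c "
from h import *
o=status.get_obs();print(o['moment'],o['contact_force'])"
```

```text
t 7.2 tcp [ 0.5429 -0.2798  0.1216] ang 18.26 tilt [-0.001  0.    -1.   ] -> d [-0.13  0.15 -1.64] yaw -0.1
[-0.13171138 -0.08575577 -3.13675394] [ 0.008  0.014 -0.009  0.004 -0.011 -0.026  0.008]
side 54 [-21.   14.5] 16.9 move u -0.3 v 2.6
top 37 [-16.8  17.6] 16.9 move u 1.0 v -0.7
t 7.3 tcp [ 0.543  -0.2798  0.1218] ang 18.26 tilt [-0.001  0.    -1.   ] -> d [-0.13  0.15 -1.62] yaw -0.1
[-0.02286945  0.01575182  0.03506558] [-0.35824928  0.75875416 -2.36776054]
```

It's about 9 mm into the hole without contact. I'll continue down.

{"fn": "send_rows", "kwargs": {
  "steps": [
    {"dx":0,"dy":0,"dz":0.6,"yaw":0,"gripper":0.3},
    {"dx":0,"dy":0,"dz":1.1,"yaw":0,"gripper":0.3},
    {"dx":0,"dy":0,"dz":1.6,"yaw":0,"gripper":0.3},
    {"dx":0,"dy":0,"dz":2.0,"yaw":0,"gripper":0.3},
    {"dx":0,"dy":0,"dz":2.1,"yaw":0,"gripper":0.3}
  ]
}}

```text
clock: 7.92
tcp_pos: [0.543, -0.2798, 0.1007]
orientation: [-1.84, -2.545, 0.0]
contact_force: [-0.5, 0.3, -2.0]
grip_width: 0.0356
gripper_force: 41.0
```

```bash
python3 -c "
from h import *
o=status.get_obs();print(o['moment'],o['contact_force'],o['tcp_pos'])"
```

```text
[-0.01828291  0.01049198  0.01888413] [-0.50281677  0.29496369 -2.03875905] [ 0.54297294 -0.27981521  0.10074645]
```

{"fn": "send_rows", "kwargs": {
  "steps": [
    {"dx":0,"dy":0,"dz":0.1,"yaw":0,"gripper":0.3},
    {"dx":0,"dy":0,"dz":0.2,"yaw":0,"gripper":0.3},
    {"dx":0,"dy":0,"dz":0.3,"yaw":0,"gripper":0.3},
    {"dx":0,"dy":0,"dz":0.3,"yaw":0,"gripper":0.3}
  ]
}}

```text
clock: 8.43
tcp_pos: [0.5432, -0.2803, 0.1001]
orientation: [1.841, 2.545, 0.001]
contact_force: [-5.0, 2.6, 14.0]
grip_width: 0.0352
gripper_force: 43.0
```

The block has seated on the floor (z as predicted, +14 N). Now I relax, release and rise.

{"fn": "send_rows", "kwargs": {
  "steps": [
    {"dx":0,"dy":0,"dz":-0.2,"yaw":0,"gripper":0.3},
    {"dx":0,"dy":0,"dz":-0.2,"yaw":0,"gripper":0.7},
    {"dx":0,"dy":0,"dz":-0.2,"yaw":0,"gripper":0.7},
    {"dx":0,"dy":0,"dz":-0.2,"yaw":0,"gripper":0.7},
    {"dx":0,"dy":0,"dz":-3,"yaw":0,"gripper":0.7}
  ]
}}

```text
clock: 9.05
tcp_pos: [0.5418, -0.2791, 0.1265]
orientation: [-1.838, -2.542, 0.002]
contact_force: [-0.1, -0.4, 0.2]
grip_width: 0.0598
gripper_force: 0.0
```

{"fn": "send_rows", "kwargs": {
  "steps": [
    {"dx":0,"dy":0,"dz":-6,"yaw":0,"gripper":0.7},
    {"dx":4,"dy":0,"dz":-10,"yaw":0,"gripper":0.5},
    {"dx":10,"dy":0,"dz":-12,"yaw":0,"gripper":0.5},
    {"dx":16,"dy":0,"dz":-12,"yaw":0,"gripper":0.4},
    {"dx":22,"dy":0,"dz":-12,"yaw":0,"gripper":0.4}
  ]
}}

```text
clock: 9.68
tcp_pos: [0.4737, -0.0692, 0.2486]
orientation: [1.84, 2.545, 0.002]
contact_force: [1.0, 1.4, -0.6]
grip_width: 0.0344
gripper_force: 0.0
```

Run:
```python
from b import *
go(.5,.165,.2,90); 
for n in('side','top'):
    f=grab(n); P=cloud(f); z=P[...,2]; X=P[...,0];Y=P[...,1]
    m=(abs(X-.543)<.04)&(abs(Y+.28)<.04)&(z>.08)&(z<.15); print(n,'block top z',np.round(np.nanmedian(z[m]),4),np.round(np.percentile(z[m],[5,95]),4),rect(P[m]))
    m=(abs(X-.521)<.03)&(abs(Y+.215)<.03)&(z>.08)&(z<.15); print('  gauge top',np.nanmedian(P[m],0).round(4))
    m=(abs(X-.51)<.04)&(abs(Y-.165)<.04)&(z>.1)&(z<.12); print('  post',np.nanmedian(P[m],0).round(4))
    hsv=cv2.cvtColor(f['color'],cv2.COLOR_RGB2HSV); 
    for z0,(px,py) in((.05,(.667,.10)),(.05,(.52,.10))):
        m=(np.hypot(X-px,Y-py)<.05)&(abs(z-z0)<.008)
        if m.sum()>10:
            c,_=cv2.minEnclosingCircle(np.float32(P[m][:,:2]*1e3)); print('  pulley',np.round(c,1),np.nanmean(P[m],0).round(4),m.sum())
im=np.zeros((400,800,3),np.uint8); s=load('side'); t=load('top')
a=s['color'][120:240,300:400]; b=t['color'][180:270,330:450]
a=cv2.resize(a,None,fx=3.3,fy=3.3,interpolation=2); b=cv2.resize(b,None,fx=3.3,fy=3.3,interpolation=2)
im[:a.shape[0],:a.shape[1]]=a; im[:b.shape[0],400:400+b.shape[1]]=b
cv2.imwrite('pics/placed.png',im[...,::-1])
```

```text
t 9.675 tcp [ 0.4737 -0.0692  0.2486] ang 18.25 tilt [ 0.001  0.    -1.   ] -> d [21.42  9.83  4.87] yaw -71.7
side block top z 0.097 [0.0823 0.1038] ((541.4652709960938, -280.5081481933594), (35.696128845214844, 42.224945068359375), 22.282512664794922)
  gauge top [ 0.518  -0.213   0.0959]
  post [0.4991 0.1703 0.1085]
  pulley [669.3 108.1] [0.6703 0.1048 0.046 ] 482
  pulley [525.4 101.5] [0.527  0.1019 0.0464] 414
top block top z 0.1005 [0.0875 0.104 ] ((545.0072631835938, -280.48541259765625), (36.24913787841797, 37.10380172729492), 18.942598342895508)
  gauge top [ 0.5238 -0.2145  0.1003]
  post [0.5036 0.1648 0.109 ]
  pulley [670.2 109.8] [0.6732 0.104  0.0461] 493
  pulley [530.7 102.8] [0.5312 0.1028 0.0462] 438
```

View pics/placed.png

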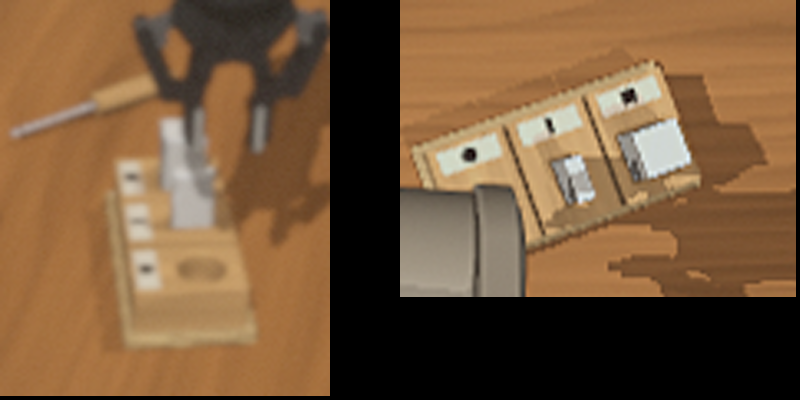

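The block stands home in the square slot: its top reads about 0.10 m, level with the gauge, and its yaw is 18.9° against the rack's 18.4°. The gauge hasn't moved. Next is the tensioner: I move above the post and refine the drive's yaw.

{"fn": "send_rows", "kwargs": {
  "steps": [
    {"dx":5,"dy":2.3,"dz":1,"yaw":-10,"gripper":0.4},
    {"dx":10,"dy":4.6,"dz":2,"yaw":-20,"gripper":0.4},
    {"dx":15,"dy":6.9,"dz":3,"yaw":-30,"gripper":0.4},
    {"dx":18,"dy":8.3,"dz":4,"yaw":-40,"gripper":0.4},
    {"dx":21.4,"dy":9.8,"dz":4.9,"yaw":-50,"gripper":0.4}
  ]
}}

```text
clock: 10.4
tcp_pos: [0.5006, 0.1636, 0.1988]
orientation: [0.584, 3.086, -0.0]
contact_force: [0.9, -0.3, -0.2]
grip_width: 0.0339
gripper_force: 0.0
```

Run:
```python
from b import *
go(.502,.167,.18,92)
t=load('top'); P=cloud(t); X,Y,z=P[...,0],P[...,1],P[...,2]
hsv=cv2.cvtColor(t['color'],cv2.COLOR_RGB2HSV); h0=hsv[180,205]; print(h0)
g=(abs(hsv[...,0].astype(int)-int(h0[0]))<15)&(hsv[...,1]>60)&(X>.4)&(X<.8)&(Y>.0)&(Y<.4)&(z<.03)
g=cv2.morphologyEx(g.astype(np.uint8),cv2.MORPH_CLOSE,np.ones((9,9)))
c=max(cv2.findContours(g,0,1)[0],key=cv2.contourArea); print('plate',rect(onz(t,c[:,0],.012)))
for n in('top','side'):
    f=load(n); P=cloud(f); X,Y,z=P[...,0],P[...,1],P[...,2]
    m=(abs(z-.0445)<.004)&(X>.53)&(X<.63)&(abs(Y-.17)<.025)
    q=P[m]; p=np.polyfit(q[:,0],q[:,1],1); print(n,'bar',m.sum(),p,'deg',np.degrees(np.arctan(p[0])),'y at x=.502',np.polyval(p,.502))
```

```text
t 10.4 tcp [0.5006 0.1636 0.1988] ang 68.55 tilt [ 0. -0. -1.] -> d [-0.    0.37  1.88] yaw -23.4
[ 67  90 141]
plate ((617.8274536132812, 176.33277893066406), (287.2951354980469, 223.1204833984375), 0.9576326608657837)
top bar 215 [0.02588266 0.15400225] deg 1.4826359614746627 y at x=.502 0.16699533874365602
side bar 280 [0.02023486 0.15826126] deg 1.1592138631540463 y at x=.502 0.168419157956067
```

Drive yaw comes out at about 1.2°, the post near (0.502, 0.1675) and the pivot near (0.662, 0.171).

{"fn": "send_rows", "kwargs": {
  "steps": [
    {"dx":0,"dy":0.4,"dz":1.5,"yaw":-10,"gripper":0.4},
    {"dx":0,"dy":0.4,"dz":1.5,"yaw":-20,"gripper":0.4},
    {"dx":0,"dy":0.4,"dz":1.5,"yaw":-23,"gripper":0.4},
    {"dx":0,"dy":0.4,"dz":1.5,"yaw":-23,"gripper":0.4},
    {"dx":0,"dy":0.4,"dz":1.5,"yaw":-23,"gripper":0.4}
  ]
}}

```text
clock: 11.02
tcp_pos: [0.5019, 0.1664, 0.1841]
orientation: [-0.032, 3.141, -0.0]
contact_force: [-0.2, 0.1, -0.9]
grip_width: 0.0343
gripper_force: 0.0
```

Run:
```python
from b import *
go(.502,.1675,.095,91.2)
im=np.zeros((400,800,3),np.uint8); s=grab('side'); t=grab('top')
a=s['color'][220:340,240:390]; b=t['color'][140:265,160:310]
a=cv2.resize(a,None,fx=2.6,fy=2.6,interpolation=2); b=cv2.resize(b,None,fx=2.6,fy=2.6,interpolation=2)
im[:a.shape[0],:a.shape[1]]=a; im[:b.shape[0],400:400+b.shape[1]]=b
cv2.imwrite('pics/post.png',im[...,::-1])
```

```text
t 11.025 tcp [0.5019 0.1664 0.1841] ang 91.17 tilt [ 0. -0. -1.] -> d [-0.01  0.11  8.91] yaw -0.0
```

View pics/post.png

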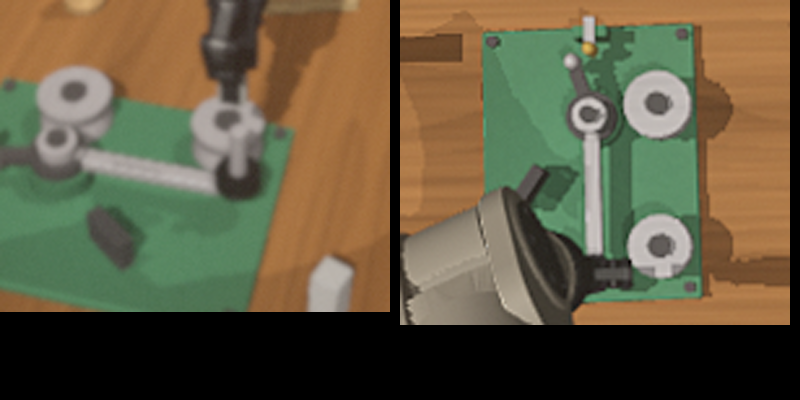

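The fingers are in line above the post, at about (330,275) in the full side view. Descending.

{"fn": "send_rows", "kwargs": {
  "steps": [
    {"dx":0,"dy":0.1,"dz":2.0,"yaw":0,"gripper":0.4},
    {"dx":0,"dy":0.1,"dz":4.5,"yaw":0,"gripper":0.4},
    {"dx":0,"dy":0.1,"dz":7.0,"yaw":0,"gripper":0.4},
    {"dx":0,"dy":0.1,"dz":8.9,"yaw":0,"gripper":0.4},
    {"dx":0,"dy":0.1,"dz":8.9,"yaw":0,"gripper":0.4}
  ]
}}

```text
clock: 11.75
tcp_pos: [0.5007, 0.1673, 0.094]
orientation: [0.034, -3.139, 0.002]
contact_force: [-0.0, -0.8, -0.2]
grip_width: 0.0343
gripper_force: 0.0
```

{"fn": "send_rows", "kwargs": {
  "steps": [
    {"dx":0,"dy":0,"dz":0,"yaw":0,"gripper":0.1},
    {"dx":0,"dy":0,"dz":0,"yaw":0,"gripper":0.1},
    {"dx":0,"dy":0,"dz":0,"yaw":0,"gripper":0.1},
    {"dx":0,"dy":0,"dz":0,"yaw":0,"gripper":0.1}
  ],
  "force": 20
}}

```text
clock: 12.25
tcp_pos: [0.5022, 0.1679, 0.0959]
orientation: [-0.034, 3.14, 0.001]
contact_force: [-0.3, 0.3, 4.9]
grip_width: 0.0134
gripper_force: 20.8
```

```bash
cat > arc.py <<'E'
from h import *
import sys
piv=np.array([.662,.171]); yw=np.radians(1.2)
o=status.get_obs(); d=o['tcp_pos'][:2]-piv; a=np.arctan2(d[1],-d[0])+yw
print('angle now',round(a,3),'radius',np.hypot(*d).round(4),'F',np.round(o['contact_force'],1),'grip',o['gripper_force'],o['grip_width'],'z',o['tcp_pos'][2])
for th in map(float,sys.argv[1:]):
    p=piv+.160*np.array([-np.cos(th-yw),np.sin(th-yw)]); print(th,end=' '); go(*p,.095,91.2-np.degrees(th))
E
python3 arc.py 0.06 .12 .18 .24 .3
```

```text
angle now 0.001 radius 0.1598 F [-0.3  0.3  4.9] grip 20.80185502767563 0.013370173751812224 z 0.09591863392892415
0.06 t 12.25 tcp [0.5022 0.1679 0.0959] ang 91.25 tilt [ 0.001  0.001 -1.   ] -> d [-0.01  0.94  0.09] yaw 3.5
0.12 t 12.25 tcp [0.5022 0.1679 0.0959] ang 91.25 tilt [ 0.001  0.001 -1.   ] -> d [-0.1   1.89  0.09] yaw 6.9
0.18 t 12.25 tcp [0.5022 0.1679 0.0959] ang 91.25 tilt [ 0.001  0.001 -1.   ] -> d [-0.24  2.84  0.09] yaw 10.4
0.24 t 12.25 tcp [0.5022 0.1679 0.0959] ang 91.25 tilt [ 0.001  0.001 -1.   ] -> d [-0.44  3.78  0.09] yaw 13.8
0.3 t 12.25 tcp [0.5022 0.1679 0.0959] ang 91.25 tilt [ 0.001  0.001 -1.   ] -> d [-0.7   4.71  0.1 ] yaw 17.2
```

Pinched, with angle ≈ 0 and radius 0.160 as modelled. Now following the arc.

{"fn": "send_rows", "kwargs": {
  "steps": [
    {"dx":0,"dy":0.95,"dz":0,"yaw":3.4,"gripper":0.1},
    {"dx":-0.1,"dy":1.9,"dz":0,"yaw":6.9,"gripper":0.1},
    {"dx":-0.25,"dy":2.85,"dz":0,"yaw":10.3,"gripper":0.1},
    {"dx":-0.45,"dy":3.8,"dz":0,"yaw":13.8,"gripper":0.1},
    {"dx":-0.7,"dy":4.7,"dz":0,"yaw":17.2,"gripper":0.1}
  ],
  "force": 25
}}

```text
clock: 12.88
tcp_pos: [0.5076, 0.2125, 0.0958]
orientation: [-0.441, -3.11, 0.004]
contact_force: [-2.8, -8.1, 10.5]
grip_width: 0.0134
gripper_force: 24.9
```

```bash
python3 arc.py .35 .4 .45 .5 .54
```

```text
angle now 0.284 radius 0.1598 F [-2.8 -8.1 10.5] grip 24.883949160575867 0.013433680496965587 z 0.09584731606431544
0.35 t 12.875 tcp [0.5076 0.2125 0.0958] ang 73.86 tilt [-0.001 -0.003 -1.   ] -> d [0.   1.06 0.08] yaw 2.7
0.4 t 12.875 tcp [0.5076 0.2125 0.0958] ang 73.86 tilt [-0.001 -0.003 -1.   ] -> d [-0.06  1.86  0.08] yaw 5.6
0.45 t 12.875 tcp [0.5076 0.2125 0.0958] ang 73.86 tilt [-0.001 -0.003 -1.   ] -> d [-0.15  2.66  0.08] yaw 8.4
0.5 t 12.875 tcp [0.5076 0.2125 0.0958] ang 73.86 tilt [-0.001 -0.003 -1.   ] -> d [-0.29  3.44  0.07] yaw 11.3
0.54 t 12.875 tcp [0.5076 0.2125 0.0958] ang 73.86 tilt [-0.001 -0.003 -1.   ] -> d [-0.43  4.07  0.07] yaw 13.6
```

{"fn": "send_rows", "kwargs": {
  "steps": [
    {"dx":0,"dy":1.0,"dz":-0.1,"yaw":2.7,"gripper":0.1},
    {"dx":-0.05,"dy":1.85,"dz":-0.1,"yaw":5.6,"gripper":0.1},
    {"dx":-0.15,"dy":2.65,"dz":-0.1,"yaw":8.4,"gripper":0.1},
    {"dx":-0.3,"dy":3.45,"dz":-0.1,"yaw":11.3,"gripper":0.1},
    {"dx":-0.4,"dy":4.0,"dz":-0.1,"yaw":13.5,"gripper":0.1}
  ],
  "force": 25
}}

```text
clock: 13.5
tcp_pos: [0.5223, 0.2487, 0.0959]
orientation: [-0.803, -3.036, 0.008]
contact_force: [-1.1, -10.4, 4.3]
grip_width: 0.0135
gripper_force: 25.3
```

```bash
python3 arc.py .54 .55 .56
```

```text
angle now 0.528 radius 0.1598 F [ -1.1 -10.4   4.3] grip 25.267505049705505 0.013485506727727574 z 0.09594129161029308
0.54 t 13.5 tcp [0.5223 0.2487 0.0959] ang 60.36 tilt [-0.002 -0.004 -1.   ] -> d [0.02 0.19 0.09] yaw 0.1
0.55 t 13.5 tcp [0.5223 0.2487 0.0959] ang 60.36 tilt [-0.002 -0.004 -1.   ] -> d [0.01 0.35 0.09] yaw 0.7
0.56 t 13.5 tcp [0.5223 0.2487 0.0959] ang 60.36 tilt [-0.002 -0.004 -1.   ] -> d [0.01 0.51 0.09] yaw 1.2
```

{"fn": "send_rows", "kwargs": {
  "steps": [
    {"dx":0,"dy":0.2,"dz":0,"yaw":0.5,"gripper":0.1},
    {"dx":0,"dy":0.4,"dz":0,"yaw":0.8,"gripper":0.1},
    {"dx":0,"dy":0.4,"dz":0,"yaw":0.8,"gripper":0.1},
    {"dx":0,"dy":0.4,"dz":0,"yaw":0.8,"gripper":0.1},
    {"dx":0,"dy":0.4,"dz":0,"yaw":0.8,"gripper":0.1}
  ],
  "force": 25
}}

```text
clock: 14.12
tcp_pos: [0.524, 0.2516, 0.0959]
orientation: [-0.823, -3.031, 0.008]
contact_force: [-3.1, -9.3, 6.0]
grip_width: 0.0131
gripper_force: 25.4
```

```bash
python3 arc.py .555
python3 - <<'E'
from h import *
im=np.zeros((400,800,3),np.uint8); s=grab('side'); t=grab('top')
a=s['color'][220:340,200:350]; b=t['color'][130:270,180:435]
a=cv2.resize(a,None,fx=2.6,fy=2.6,interpolation=2); b=cv2.resize(b,None,fx=1.56,fy=1.56,interpolation=2)
im[:a.shape[0],:a.shape[1]]=a; im[:b.shape[0],400:400+b.shape[1]]=b
cv2.imwrite('pics/end.png',im[...,::-1])
# bar direction from both views
for n,f in(('side',s),('top',t)):
    P=cloud(f); X,Y,z=P[...,0],P[...,1],P[...,2]; d=np.hypot(X-.662,Y-.171); a=np.arctan2(Y-.171,.662-X)
    hsv=cv2.cvtColor(f['color'],cv2.COLOR_RGB2HSV)
    m=(abs(z-.0445)<.004)&(d>.035)&(d<.13)&(a>.1)&(a<.8)&(hsv[...,2]>120)&(hsv[...,1]<60)
    q=P[m][:,:2]
    if len(q)>20:
        w=cv2.fitLine(np.float32(q),cv2.DIST_HUBER,0,.01,.01).ravel(); print(n,len(q),'swing',np.arctan2(abs(w[1]),abs(w[0]))+.021)
E
python3 arc.py
```

```text
angle now 0.55 radius 0.1599 F [-3.1 -9.3  6. ] grip 25.351733565330505 0.013094135087150436 z 0.09591875689677812
0.555 t 14.125 tcp [0.524  0.2516 0.0959] ang 59.61 tilt [-0.002 -0.005 -1.   ] -> d [0.01 0.09 0.09] yaw 0.2
side 94 swing 0.621641
top 194 swing 0.55931795
angle now 0.55 radius 0.1599 F [-1.8 -8.8  5.7] grip 25.35132586956024 0.013289568732128509 z 0.09592600374246618
```

View pics/end.png

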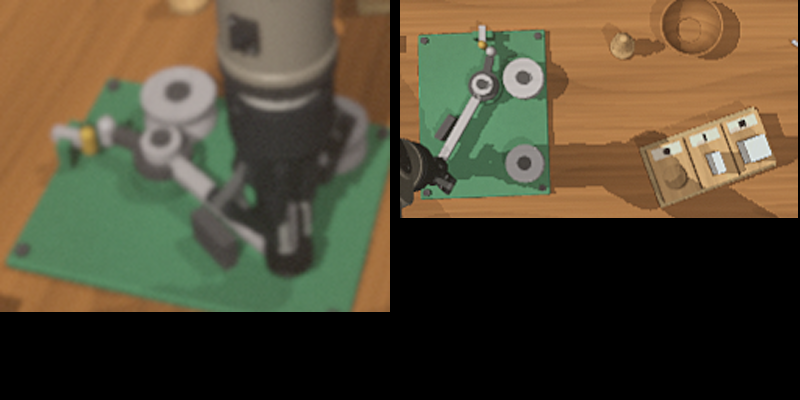

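The arm is held at about 0.55 rad, past the click at 0.48 and just short of the stop. The block, gauge, finial and bowl are where they should be. Handing in.

```bash
python3 -c "
from bench import workorder
print(workorder.hand_in())"
```

```text
the job is handed in; nothing more can be done
None
```

I put the square setting block back upright and fully home in its square slot, then handed the job in with the fingers holding the tensioner arm at about 0.55 rad, past the click and just short of the stop.

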